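Point out the goods for a parcel

ROBOT

A 6-joint arm with a two-finger parallel gripper is mounted at the origin on a cart in front of the work surface, level with it; the furniture and walls round the work are solid. World frame = base frame: x ahead of the robot, y to its left, z up, the work surface at z = 0. Lengths are in m, angles in rad, forces in N, time in s.
With the tool pointing down it reaches from about 0.35 to 0.85 m from the base axis. Payload 8.1 kg.
Tool frame: the origin (TCP) lies at the very end of the fingers, on their centre line; the grasp point (between the pads) lies 19 mm behind it; z points along the fingers, y is the line along which they close (so a half turn about z gives the same grasp; the last joint's range is limited). The gripper opens to 93 mm and grips with 3 to 60 N. Pads are 15 mm wide; open, the fingers measure 128 mm over their backs; the gripper's body (75 mm by 188 mm) begins 65 mm behind the grasp point.
Start: joints at [1.026, 0.13, 1.488, -0, 1.523, -0.085], TCP at [0.266, 0.538, 0.219] pointing down, gripper open.
Joint ranges: [-2.96, 2.96], [-0.89, 2.26], [0.02, 2.5], [-1.34, 4.48], [0, 2.73], [-2.66, 2.66]. Speed limits (rad/s): [2.39, 2.39, 2.79, 3.14, 3.14, 3.14].

INTERFACE

Orientations are given as a rotation vector (axis times angle).
In Python, from plant import robot gives the robot as it stands. The module is installed in compiled form; this text tells all that it offers.
- The arm moves only by the tool play_rows, never from a script. Its argument "increments" is text: rows parted by semicolons, each of 5 numbers parted by spaces: the shift along the tool's x, y, z in mm, then the turn about the tool's z in degrees, then the closure, from -1 (fully open) to 1 (shut). In form: dx dy dz yaw claw; .... A call has 1 to 20 rows; each row is the pose to reach, as a shift and turn from the pose commanded when the call began, along the tool's axes at that moment; what a row does not reach only later rows make up. A row lasts 1/10 s, in which the tool goes at most 50 mm and 8.59 degrees, less where a joint would pass 70% of its speed; a pose out of reach is approached as far as the arm can. A call with a gripper value outside its range is refused whole. The fingers move at their own pace and stop on an object; "force" is the grip in N (left out, the last holds). Time passes only in rows, so rows that repeat a pose let the fingers close. It gives the time, the measured TCP pose, the force, the opening and the grip force at its end, in the units of the state.
- robot.read_state(): the state, without advancing time (a new reading comes with each control period).
- robot.read_camera(name): name is "scene" or "top" or "wrist"; returns the picture (400x640x3 uint8, blue, green, red); there is no depth.
- robot.calibration(name): a dict with "vertical_fov" (degrees; the focal length in pixels is half the picture's height over the tangent of half this angle, whatever the lens; pixels are square), "cx", "cy" (the principal point, pixels), "D" ([k1, k2, p1, p2, k3] as OpenCV has them; the pictures are not rectified), "rvec" (rotation vector, rad) and "tvec" (3), from world to camera coordinates, as OpenCV has them. Camera axes: x right, y down, z forward; pixel columns grow to the right and rows downward; lengths in m; the calibration is good to about 2 mm. A picture is of the moment at which its call begins: read the wrist's pose just before it. calibration takes no time and is no camera call; for the wrist camera it gives the pose at the moment of the call.
- robot.close_job(): hands the job in; it is judged then, once.
Trained networks look in the newest picture that a camera, given by its name, has taken for a name from the list of things; names that differ only in an ending like _2 or _b are one class to them, and where a whole thing is asked for, a point or a joint stands for the part that bears it (a point fixed in the world has none). Each returns a list of dicts, best first, with "conf" (0 to 1); they miss things now and then, are a little off and sometimes report something else, mostly with a low value. They report only what shows in the picture. A call takes as long as a camera call.
- robot.recognise(camera, query): "centre" ([x, y, z] in m, in world coordinates, good to about 4 mm: the middle of the surface that is visible of it).
- robot.regions_of(camera, query): "pixels" (400x640 bool, what is visible of it).
- robot.landmark_of(camera, query): "centre" ([x, y, z] in m, in world coordinates, good to about 4 mm: a listed point, or the origin of a listed thing).
The state is a dict: "t": time; "q": joint angles; "dq": joint speeds; "joint_torque": joint torques, N m; "tool_pos": TCP position; "orientation": TCP orientation; "force": force on the tool from outside, world axes, zero at the start; "wrist_torque": the same for the moment, N m; "opening": finger opening in m; "gripper_force": force on a finger pad.
Only numpy, scipy, OpenCV 4.12 (cv2) and the standard library are available. Lean on these libraries where they do the work, as an engineer would, in place of code of your own. Each camera call takes 0.05 s, during which the arm holds its last target. There are 200 camera calls.

TASK

Show what goes into the next parcel by pointing with the fingertips: first point at the larger of the two flat cartons, then at the right-hand one (as the robot sees it) of the two black power adapters lying on the open part of the desk, and last at the wide roll of tape, the one that stands about twice as tall as the other roll. Each time hold the fingertips still about 3 cm above the middle of its top for two seconds, and finish with the hand still there over the wide roll. Touch and move nothing, and do not bring the fingertips down low over the other carton, the other adapter or the other roll.

Things in the scene. Friction and masses are not known exactly. Their poses are not given: they have to be found in the camera images.
- large_carton_top (a point): The larger flat carton, plain cardboard, 66 x 105 mm, 35 mm high, lying loose on the desk. This point is the centre of its top face, 35 mm above the desk, z up. It may lie in any of five places on the free middle part of the desk.
- small_carton_top (a point): The smaller flat carton, 56 x 85 mm, 29 mm high; not to be pointed at. This point is the centre of its top face, z up. It may lie in any of five places on the free middle part of the desk.
- adapter_1_top (a point): One of two identical black plug-top power adapters, lying flat: body 75 x 48 mm, 32 mm high, two metal prongs stick out of one end. This point is the centre of the body's top face, z up. Which of the two lies farther right (smaller y) differs from run to run; in y they lie at least 40 mm apart. A third one at the back, beside the label printer, belongs to the room and is not meant. It may lie in any of five places on the free middle part of the desk.
- adapter_2_top (a point): One of two identical black plug-top power adapters, lying flat: body 75 x 48 mm, 32 mm high, two metal prongs stick out of one end. This point is the centre of the body's top face, z up. Which of the two lies farther right (smaller y) differs from run to run; in y they lie at least 40 mm apart. A third one at the back, beside the label printer, belongs to the room and is not meant. It may lie in any of five places on the free middle part of the desk.
- wide_tape_top (a point): The wide roll of plain packing tape lying on its flat side: 90 mm across, 48 mm high (the narrow roll is only 25 mm high). This point is on its axis, level with its top rim, 48 mm above the desk, z up; treat the hole as solid. It may lie in any of five places on the free middle part of the desk.
- narrow_tape_top (a point): The narrow roll of the same tape lying flat: 100 mm across, 25 mm high; not to be pointed at. This point is on its axis, level with its top rim, z up. It lies on the thin dark mat at the right of the desk.
- dropper_bottle: Small dropper bottle, 33 mm across, 102 mm high, standing among the goods, easily knocked over; leave alone. Origin at the centre of its underside.
- white_bowl: Small white bowl, 123 mm across, 43 mm high, on the mat at the right; leave alone. Origin at the centre of its underside.

How it is judged:
By the outcome, as a careful person would: the job done as asked, in the order asked, and still so for the second after the job is handed in, with the robot touching nothing.
It also fails if it takes over 48 s, if anything falls off the work surface, if the arm or the gripper's body presses on something with over 40 N, if the wrist force passes 120 N, or if a joint passes its speed limit or range.

## Working session

There is one attempt and no reset: what is moved stays moved. The work goes in short steps, Python scripts to look and compute and a tool call to move; the robot and the scene stay as the last step left them, time stands still between calls to the robot, and variables do not carry over. Pictures are saved under pics/ and viewed, at most 10 in all, crops included, and the job is handed in when it is done.

Besides the shell and the picture viewer there is one more tool, called after "Call:" as name(argument=value, ...), one argument or row to a line, values as JSON. play_rows: Moves the arm, as the interface text tells. Its arguments: {"type":"object","properties":{"increments":{"type":"string"},"force":{"type":"number"}},"required":["increments"]}

```bash
mkdir -p pics
python3 - <<'E'
from plant import robot
import cv2,numpy as np
s=robot.read_state();print(s['t'],s['tool_pos'],s['orientation'])
for c in("top","scene"):
    cv2.imwrite(f"pics/{c}0.png",robot.read_camera(c))
    for n in("large_carton_top","small_carton_top","adapter_1_top","wide_tape_top","narrow_tape_top","dropper_bottle","white_bowl"):
        print(c,n,[(np.round(d['centre'],3).tolist(),round(d['conf'],2)) for d in robot.landmark_of(c,n)])
E
```

```text
0.0 [0.26597083 0.53722057 0.21760239] [-7.15787928e-01 -3.05841187e+00  2.65902077e-03]
top large_carton_top [([0.457, -0.078, 0.033], 0.88)]
top small_carton_top [([0.435, 0.247, 0.029], 0.73), ([0.452, 0.08, 0.032], 0.49)]
top adapter_1_top [([0.662, -0.001, 0.032], 0.63)]
top wide_tape_top [([0.648, 0.161, 0.044], 0.55)]
top narrow_tape_top [([0.475, -0.255, 0.028], 0.56)]
top dropper_bottle [([0.568, -0.118, 0.001], 0.54)]
top white_bowl [([0.526, -0.42, 0.005], 0.55)]
scene large_carton_top [([0.463, -0.077, 0.038], 0.75)]
scene small_carton_top [([0.436, 0.244, 0.025], 0.57)]
scene adapter_1_top [([0.66, 0.002, 0.029], 0.57)]
scene wide_tape_top [([0.651, 0.158, 0.042], 0.84)]
scene narrow_tape_top [([0.475, -0.254, 0.03], 0.55)]
scene dropper_bottle [([0.567, -0.115, 0.002], 0.85)]
scene white_bowl [([0.528, -0.421, -0.0], 0.85)]
```

View pics/top0.png

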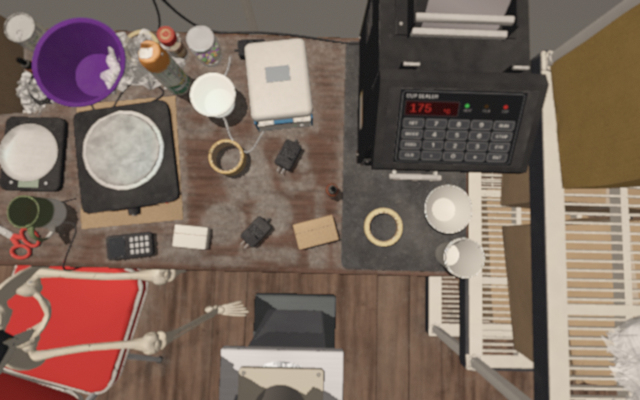

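View pics/scene0.png

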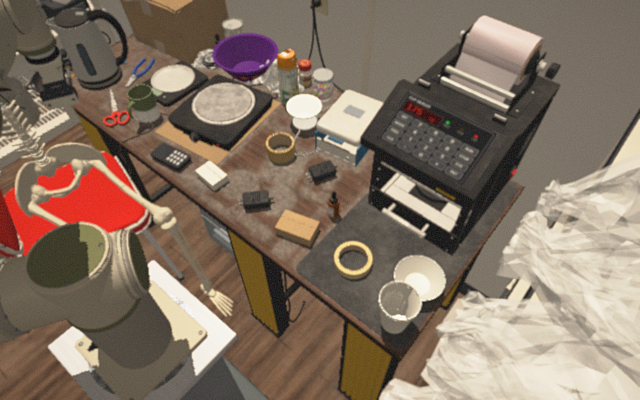

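Run:
```python
from plant import robot
import cv2,numpy as np
pts=dict(large=(.46,-.078,.035),small=(.436,.246,.029),q=(.452,.08,.032),ad=(.661,0,.032),wide=(.65,.16,.048),narrow=(.475,-.255,.025),bottle=(.568,-.116,0))
for c in("top","scene"):
    k=robot.calibration(c);f=200/np.tan(np.radians(k['vertical_fov']/2))
    K=np.array([[f,0,k['cx']],[0,f,k['cy']],[0,0,1]])
    p,_=cv2.projectPoints(np.array(list(pts.values())),np.array(k['rvec']),np.array(k['tvec']),K,np.array(k['D']))
    print(c,dict(zip(pts,p.reshape(-1,2).round().tolist())))
```

```text
top {'large': [315.0, 231.0], 'small': [190.0, 237.0], 'q': [254.0, 233.0], 'ad': [288.0, 154.0], 'wide': [225.0, 155.0], 'narrow': [383.0, 227.0], 'bottle': [331.0, 191.0]}
scene {'large': [297.0, 223.0], 'small': [210.0, 172.0], 'q': [254.0, 196.0], 'ad': [322.0, 167.0], 'wide': [280.0, 141.0], 'narrow': [352.0, 258.0], 'bottle': [333.0, 213.0]}
```

The top view shows the large carton at (316,232), the white small carton at (190,237), adapters at (257,232) and (288,154), the wide roll at (226,156) and the narrow roll at (383,227). The bottle is at (335,193). In the scene view the same items match the reprojections. The right-hand adapter is the one at y≈0. There is also a skeleton on a chair near the start pose, so I'll check that it's clear of the arm.

Run:
```python
from plant import robot
import cv2,numpy as np
from scipy.spatial.transform import Rotation as R
s=robot.read_state();Rm=R.from_rotvec(s['orientation']).as_matrix();print(Rm.round(3))
pts=np.array([(0,0,0.),(.266,.537,.218),(.266,.537,.4),(.3,.42,.2),(.33,.3,.2),(.36,.2,.2),(0,0,.4)])
ims=[]
for c in("top","scene"):
    k=robot.calibration(c);f=200/np.tan(np.radians(k['vertical_fov']/2))
    K=np.array([[f,0,k['cx']],[0,f,k['cy']],[0,0,1]])
    p,_=cv2.projectPoints(pts,np.array(k['rvec']),np.array(k['tvec']),K,np.array(k['D']))
    p=p.reshape(-1,2);print(c,p.round().tolist())
    print((-R.from_rotvec(k['rvec']).as_matrix().T@np.ravel(k['tvec'])).round(2))
    im=cv2.imread(f"pics/{c}0.png")
    for i,(x,y) in enumerate(p): cv2.circle(im,(int(x),int(y)),3,(0,255,0),1);cv2.putText(im,str(i),(int(x)+3,int(y)),0,.4,(255,0,255))
    ims.append(cv2.resize(im[120:,:320] if c=="scene" else im[200:,:320],None,fx=2,fy=2))
cv2.imwrite("pics/a.png",ims[0]);cv2.imwrite("pics/b.png",ims[1]);cv2.imwrite("pics/w.png",robot.read_camera("wrist"))
```

```text
[[-0.896  0.444  0.   ]
 [ 0.444  0.896  0.   ]
 [-0.     0.    -1.   ]]
top [[280.0, 410.0], [9.0, 320.0], [-90.0, 351.0], [74.0, 303.0], [133.0, 290.0], [182.0, 277.0], [255.0, 546.0]]
[ 0.47 -0.07  0.98]
scene [[143.0, 339.0], [76.0, 111.0], [42.0, 53.0], [115.0, 129.0], [153.0, 143.0], [187.0, 155.0], [65.0, 252.0]]
[-0.02 -0.57  1.04]
```

View pics/a.png

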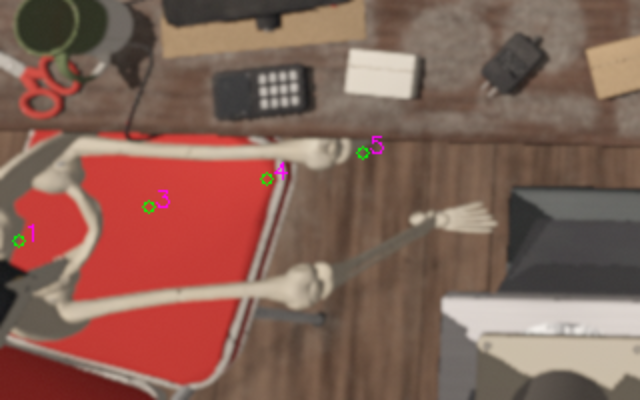

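View pics/b.png

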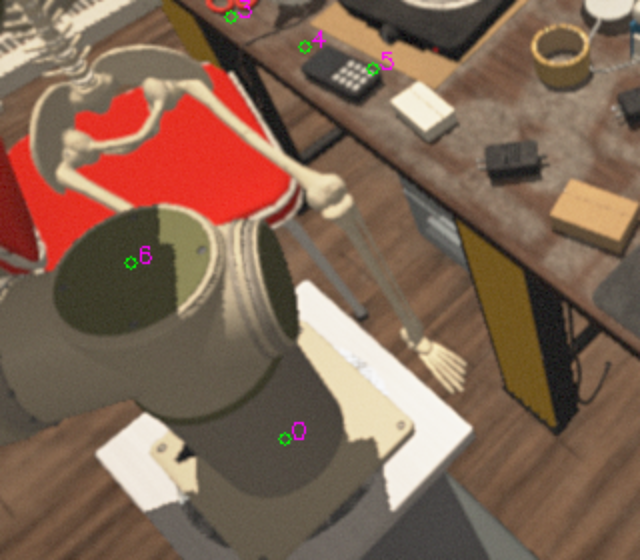

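View pics/w.png

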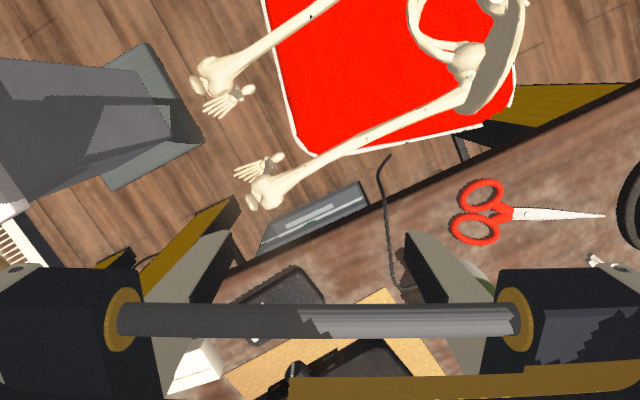

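The skeleton's legs lie below desk level and the first move leads away from them. I'll go above the large carton with the fingers closed.

Call:
play_rows(
  increments="-10 -10 -5 0 1; -30 -31 -10 0 1; -60 -62 -10 0 1; -90 -93 -10 0 1; -120 -124 -10 0 1; -150 -155 -10 0 1; -180 -186 -10 0 1; -210 -218 -10 0 1; -240 -249 -5 0 1; -270 -280 0 0 1; -300 -311 10 0 1; -330 -342 20 0 1; -360 -373 30 0 1; -390 -404 40 0 1; -420 -435 50 0 1; -440 -456 55 0 1; -448 -464 58 0 1; -448 -464 58 0 1; -448 -464 58 0 1; -448 -464 58 0 1",
  force=5,
)

```text
t: 2.85
tool_pos: [0.4618, -0.0758, 0.1611]
orientation: [0.714, 3.059, 0.001]
force: [0.2, -0.1, -0.9]
opening: 0.0007
gripper_force: 0.0
```

Run:
```python
from plant import robot
import cv2,numpy as np
s=robot.read_state();print(s['t'],s['tool_pos'],s['orientation'],s['q'].round(2) if hasattr(s['q'],'round') else s['q'],s['force'],s['opening'])
cv2.imwrite("pics/w1.png",robot.read_camera("wrist"))
for n in("large_carton_top","adapter_1_top","wide_tape_top"):
  for c in("wrist","top","scene"):
    if c!="wrist": robot.read_camera(c)
    print(c,n,[(np.round(d['centre'],3).tolist(),round(d['conf'],2)) for d in robot.landmark_of(c,n)])
```

```text
2.85 [ 0.46175285 -0.07576041  0.16112019] [7.13677688e-01 3.05889583e+00 5.10573307e-04] [-0.27 -0.2   1.92  0.    1.42 -1.38] [ 0.16804884 -0.12810605 -0.86784852] 0.0007490851707625307
wrist large_carton_top [([0.46, -0.077, 0.036], 0.98)]
top large_carton_top []
scene large_carton_top [([0.46, -0.079, 0.037], 0.61)]
wrist adapter_1_top []
top adapter_1_top [([0.662, -0.001, 0.034], 0.66)]
scene adapter_1_top [([0.66, 0.002, 0.032], 0.58)]
wrist wide_tape_top [([0.654, 0.159, 0.049], 0.56)]
top wide_tape_top [([0.648, 0.162, 0.043], 0.96)]
scene wide_tape_top []
```

View pics/w1.png

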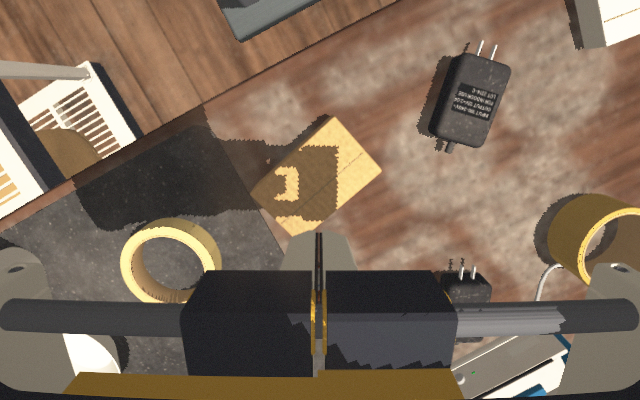

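The wrist view shows the large carton at (318,175) straight ahead of the closed fingers, one adapter at (470,100), and the other adapter at (465,285) partly hidden. The measurements agree, so I'll descend over the carton and hold.

Call:
play_rows(
  increments="0 -1 10 0 1; 1 -2 30 0 1; 1 -2 50 0 1; 1 -2 70 0 1; 1 -2 85 0 1; 1 -2 93 0 1; 1 -2 96 0 1; 1 -2 96 0 1; 1 -2 96 0 1; 1 -2 96 0 1; 1 -2 96 0 1; 1 -2 96 0 1; 1 -2 96 0 1; 1 -2 96 0 1; 1 -2 96 0 1; 1 -2 96 0 1; 1 -2 96 0 1; 1 -2 96 0 1; 1 -2 96 0 1; 1 -2 96 0 1",
)

```text
t: 5.65
tool_pos: [0.46, -0.0783, 0.0646]
orientation: [-0.716, -3.059, 0.0]
force: [0.7, -0.0, -0.2]
opening: 0.0001
gripper_force: 0.0
```

Call:
play_rows(
  increments="0 0 0 0 1; 0 0 0 0 1; 0 0 0 0 1; 0 0 0 0 1; 0 0 0 0 1; 0 0 0 0 1; 0 0 0 0 1; 0 0 0 0 1; 0 0 0 0 1; 0 0 0 0 1; 0 0 0 0 1; 0 0 0 0 1; 0 0 0 0 1; 0 0 0 0 1; 0 0 0 0 1; 0 0 0 0 1",
)

```text
t: 7.25
tool_pos: [0.46, -0.0783, 0.0646]
orientation: [-0.716, -3.059, -0.0]
force: [-0.1, 0.6, -0.2]
opening: 0.0006
gripper_force: 0.0
```

Call:
play_rows(
  increments="0 0 -10 0 1; 0 0 -35 0 1; 0 0 -65 0 1; -5 5 -90 0 1; -20 22 -95 0 1; -40 44 -95 0 1; -60 66 -95 0 1; -80 88 -95 0 1; -100 110 -95 0 1; -120 132 -95 0 1; -138 151 -95 0 1; -145 159 -95 0 1; -145 159 -95 0 1; -145 159 -95 0 1; -145 159 -95 0 1",
)

```text
t: 8.75
tool_pos: [0.66, -0.0005, 0.1599]
orientation: [-0.716, -3.059, 0.0]
force: [0.9, 0.2, -0.1]
opening: 0.0002
gripper_force: 0.0
```

Run:
```python
from plant import robot
import cv2,numpy as np
s=robot.read_state();print(s['t'],s['tool_pos'])
cv2.imwrite("pics/w2.png",robot.read_camera("wrist"))
for n in("adapter_1_top","wide_tape_top"):
    print(n,[(np.round(d['centre'],3).tolist(),round(d['conf'],2)) for d in robot.landmark_of("wrist",n)])
```

```text
8.75 [ 6.59954933e-01 -4.62664848e-04  1.59936770e-01]
adapter_1_top [([0.658, -0.0, 0.035], 0.57)]
wide_tape_top []
```

View pics/w2.png

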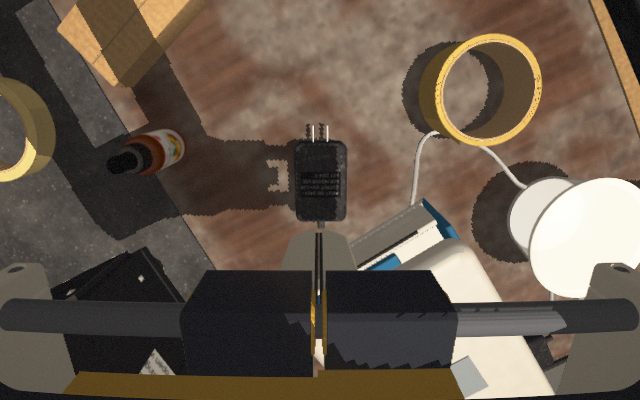

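The wrist view shows the target adapter at (320,180) straight ahead, the bottle at (145,150), the wide roll at (488,90) and a white funnel-shaped thing at (590,235). I'll descend on the adapter, hold, and check how tall the white thing is before moving on.

Call:
play_rows(
  increments="0 0 10 0 1; 0 0 30 0 1; 0 0 50 0 1; 0 0 70 0 1; 0 0 87 0 1; 0 0 95 0 1; 0 0 98 0 1; 0 0 98 0 1; 0 0 98 0 1; 0 0 98 0 1; 0 0 98 0 1; 0 0 98 0 1; 0 0 98 0 1; 0 0 98 0 1; 0 0 98 0 1; 0 0 98 0 1; 0 0 98 0 1; 0 0 98 0 1; 0 0 98 0 1; 0 0 98 0 1",
)

```text
t: 10.9
tool_pos: [0.6605, -0.0001, 0.0616]
orientation: [0.716, 3.059, -0.0]
force: [-0.3, 0.3, -0.1]
opening: 0.0004
gripper_force: 0.0
```

Call:
play_rows(
  increments="0 0 0 0 1; 0 0 0 0 1; 0 0 0 0 1; 0 0 0 0 1; 0 0 0 0 1; 0 0 0 0 1; 0 0 0 0 1; 0 0 0 0 1; 0 0 0 0 1; 0 0 0 0 1; 0 0 0 0 1; 0 0 0 0 1; 0 0 0 0 1; 0 0 0 0 1; 0 0 0 0 1; 0 0 0 0 1",
)

```text
t: 12.5
tool_pos: [0.6605, -0.0002, 0.0616]
orientation: [0.716, 3.059, -0.0]
force: [0.3, -0.4, 0.5]
opening: 0.0005
gripper_force: 0.0
```

Run:
```python
from plant import robot
import cv2,numpy as np
P=[];u=[]
for c,px in(("top",(213,95)),("scene",(304,107))):
    k=robot.calibration(c);f=200/np.tan(np.radians(k['vertical_fov']/2))
    K=np.array([[f,0,k['cx']],[0,f,k['cy']],[0,0,1]])
    P.append(np.c_[cv2.Rodrigues(np.array(k['rvec']))[0],np.ravel(k['tvec'])])
    u.append(cv2.undistortPoints(np.array([[px]],float),K,np.array(k['D'])).reshape(2,1))
    if c=="top": print("rim radius at z~.1:",23/f*.88)
X=cv2.triangulatePoints(P[0],P[1],*u);print((X[:3]/X[3]).ravel())
```

```text
rim radius at z~.1: 0.055701784449327454
[0.80330794 0.19572847 0.06236489]
```

The white thing's rim is at about (0.80, 0.20), well below the gripper body and clear of it.

Call:
play_rows(
  increments="0 0 -10 0 1; 0 0 -35 0 1; 0 0 -65 0 1; 3 5 -90 0 1; 12 21 -98 0 1; 24 42 -98 0 1; 36 63 -98 0 1; 48 84 -98 0 1; 60 105 -98 0 1; 72 125 -98 0 1; 78 136 -98 0 1; 80 139 -98 0 1; 80 139 -98 0 1; 80 139 -98 0 1; 80 139 -98 0 1",
)

```text
t: 14.0
tool_pos: [0.6507, 0.1589, 0.1596]
orientation: [0.718, 3.058, -0.0]
force: [-0.1, 0.1, 0.6]
opening: 0.0003
gripper_force: 0.0
```

Run:
```python
from plant import robot
import cv2,numpy as np
s=robot.read_state();print(s['t'],s['tool_pos'])
cv2.imwrite("pics/w3.png",robot.read_camera("wrist"))
for i in range(2):
    robot.read_camera("wrist")
    print([(np.round(d['centre'],3).tolist(),round(d['conf'],2)) for d in robot.landmark_of("wrist","wide_tape_top")])
```

```text
14.0 [0.65069706 0.15885617 0.15963089]
[]
[]
```

View pics/w3.png

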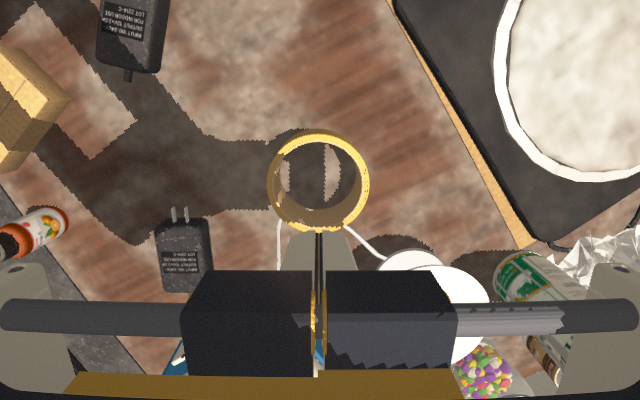

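The wrist view shows the wide roll's rim spanning (270–370, 128–233), centred at about (320,180). I'll project that onto z = 0.048 as a check.

Run:
```python
from plant import robot
import cv2,numpy as np
k=robot.calibration("wrist");f=200/np.tan(np.radians(k['vertical_fov']/2))
K=np.array([[f,0,k['cx']],[0,f,k['cy']],[0,0,1]])
R=cv2.Rodrigues(np.array(k['rvec']))[0];C=-R.T@np.ravel(k['tvec'])
for px in((320,180),(370,180),(320,128)):
    d=R.T@np.r_[cv2.undistortPoints(np.array([[px]],float),K,np.array(k['D'])).ravel(),1]
    print(px,(C+d*(.048-C[2])/d[2]).round(4))
```

```text
(320, 180) [0.644 0.163 0.048]
(370, 180) [0.663  0.2013 0.048 ]
(320, 128) [0.6046 0.1824 0.048 ]
```

Call:
play_rows(
  increments="1 0 10 0 1; 3 1 28 0 1; 3 1 46 0 1; 3 1 62 0 1; 3 1 74 0 1; 3 1 80 0 1; 3 1 82 0 1; 3 1 82 0 1; 3 1 82 0 1; 3 1 82 0 1; 3 1 82 0 1; 3 1 82 0 1; 3 1 82 0 1; 3 1 82 0 1; 3 1 82 0 1; 3 1 82 0 1; 3 1 82 0 1; 3 1 82 0 1; 3 1 82 0 1; 3 1 82 0 1",
)

```text
t: 16.25
tool_pos: [0.6483, 0.1622, 0.0776]
orientation: [-0.716, -3.059, 0.0]
force: [-0.3, 0.5, -0.5]
opening: 0.0006
gripper_force: 0.0
```

Call:
play_rows(
  increments="0 0 0 0 1; 0 0 0 0 1; 0 0 0 0 1; 0 0 0 0 1; 0 0 0 0 1; 0 0 0 0 1; 0 0 0 0 1; 0 0 0 0 1; 0 0 0 0 1; 0 0 0 0 1; 0 0 0 0 1; 0 0 0 0 1; 0 0 0 0 1; 0 0 0 0 1; 0 0 0 0 1; 0 0 0 0 1",
)

```text
t: 17.85
tool_pos: [0.6483, 0.1622, 0.0776]
orientation: [0.716, 3.059, -0.0]
force: [-0.8, 0.4, -0.5]
opening: 0.0009
gripper_force: 0.0
```

Run:
```python
from plant import robot
s=robot.read_state();print(s['t'],s['tool_pos'],s['force'])
print(robot.close_job())
```

```text
17.85 [0.64829167 0.16215458 0.07764665] [-0.77917102  0.39410174 -0.45177362]
the job is handed in; nothing more can be done
None
```

The arm pointed at the large carton, then the right-hand adapter, then the wide roll, holding over two seconds about 3 cm above each with no contact forces seen; I handed the job in at 17.85 s with the hand still over the wide roll, and no verdict was returned.

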